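# Find the rail's screw hole by feel and fire the automatic centre punch in it

## Task

Mark the pine board for the rail's second screw: take the automatic centre punch from the tool block, draw its point lightly along the rail's groove until it drops into the open screw hole, then press it straight down until it snaps, without firing it anywhere else and without bearing on it any harder once it has snapped. Lift it off, stand it back fully home in its own hole in the block and let go; leave everything else as it is.

Things in the scene. Friction and masses are not known exactly. Their poses are not given: they have to be found in the camera images.
- punch: Automatic centre punch, brass, 132 mm long, 0.14 kg, standing point down in the block. Origin on its axis under its steel collar (19 mm across, 8 mm high), which rests on the block's top; z up to the cap. Round barrel 15 mm across from 8 to 70 mm above the origin: grip it near 40 mm, with 60 N or more so as not to slip. Cap to 80 mm. Below the origin: collet 10 mm across, down to 28 mm, tapered.
- nose: The punch's sprung steel point, 3.4 mm across with a round end, 6 mm from 10 mm up. Origin: the very end, 52 mm below the punch's origin when out; z up. It gives from 2 N on, 2 N per mm. 5 mm in, at 12 to 13 N, the punch fires with a snap: the push drops at once to 6 to 9 N. It then rises again to 14 N at 8.8 mm, where the point meets its hard stop. It sets itself again when let out.
- sear: Trip slide inside the barrel (not seen), carrying the point. Origin on the axis, 35 mm above the punch's origin while set; it jumps up 3 mm when the punch fires and falls back when the point is let out.
- block: Beech tool block, 180 x 70 x 62 mm, fixed; origin under its centre, x along its length. Next to it, on either side, stands a grey screw organiser 28 mm high. The punch's hole is at its -x end; a marker and an awl stand at the other.
- block_hole0 (a point): Middle of the mouth of the punch's own hole, on the block's top, 62 mm above the table: 13 mm across, 58 mm deep, straight.
- board: Pine display board, 280 x 110 x 18 mm, stuck down on a green cutting mat 3 mm thick; origin under its centre, x along its length, z up. Along its middle line (y = 0) a fixed aluminium rail, 200 x 24 x 8 mm, with a groove along it.
- groove_mid (a point): Point on the groove's floor line at the board's middle, axes as the board's. Groove 5 mm deep, 10 mm wide at the top, narrowing at 45 degrees to 5 mm from half depth on; floor 3 mm above the pine. One open round hole, 5.5 mm, through the floor to the pine, at an unknown place from x = -30 to +30 mm of here. A screw head stands in the groove 85 mm to its -x side, yellow tape 88 mm to its +x side.
- marker: Blue-capped marker standing in the block, 75 mm long.
- awl: Awl with a red handle standing in the block.
- cup: Clear plastic cup with set plaster and a wooden stick, 80 mm across, 75 mm high, loose.
- mould: White cloud-shaped mould, 68 x 46 x 13 mm, loose.
- casting: Small plaster cloud, 50 x 34 x 9 mm, loose.
- flask: Dark green drinks flask, 68 mm across, 207 mm high, loose.
- driver: Screwdriver with a yellow handle, lying, 190 mm long.
- paintbrush: Thin blue paintbrush, lying, 155 mm long.
There are look-alikes about, which are no part of the job. Leave any pink look-alike of the block alone.

How it is judged:
On the way:
1. the punch, held upright, has fired with its point in the rail's open hole, on the pine (z of sear in the frame of punch above 0.0365 m and z of nose in the frame of board below 0.0182 m and y of nose in the frame of board between -0.004 and 0.004 m and x of nose in the frame of board between -0.06 and 0.06 m and angle between punch's own z axis and vertical below 0.14 rad), for 0.05 s.
At the end, for the whole second after the job is handed in: The punch has fired upright (within 8 degrees) in the rail's open hole, point down on the pine within 4 mm of the middle line; it stands again in its own hole: collar within 2 mm of the block's top, axis within 4 mm of the hole's, within 4.5 degrees of upright, at rest, set, released (horizontal distance between punch and block_hole0 below 0.004 m and z of punch in the frame of block_hole0 between -0.003 and 0.002 m and angle between punch's own z axis and vertical below 0.08 rad and linear speed of punch below 0.02 m/s and contact force between punch and the fingers below 0.1 N and not (z of sear in the frame of punch above 0.0365 m)); the robot touches nothing.
It fails at once if the punch fires, or bears while fired, anywhere but in the rail's open hole (a stray mark) (z of sear in the frame of punch above 0.0365 m and contact force between nose and anything else above 3 N and not (z of nose in the frame of board below 0.0182 m and y of nose in the frame of board between -0.004 and 0.004 m and x of nose in the frame of board between -0.06 and 0.06 m)).
It fails at once if the point is borne on with more than 22 N (driven on to its stop, or forced sideways) (contact force between nose and anything else above 22 N).
It fails at once if another thing is moved more than 30 mm (distance of any of marker, awl, cup, mould, casting, flask, driver, paintbrush from where it was at the start of the episode above 0.03 m).
It also fails if it takes over 66 s, if anything falls off the work surface, if the arm or the gripper's body presses on something with over 40 N, if the wrist force passes 120 N, or if a joint passes its speed limit or range.

## Robot

A 7-joint arm with a two-finger parallel gripper is mounted at the origin on the work surface. World frame = base frame: x ahead of the robot, y to its left, z up, the work surface at z = 0. Lengths are in m, angles in rad, forces in N, time in s.
With the tool pointing down it reaches from about 0.425 to 0.875 m from the base axis. Payload 8.4 kg.
Tool frame: the origin (TCP) lies between the finger pads; the fingertips stand env.finger_overhang ahead of it and the grasp point (between the pads) is the TCP (env.finger_overhang is the distance from the TCP to the fingertips, in m); z points along the fingers, y is the line along which they close (so a half turn about z gives the same grasp; the last joint's range is limited). The gripper opens to 87 mm and grips with 3 to 60 N. Pads are 19 mm wide; open, the fingers measure 117 mm over their backs; the gripper's body (75 mm by 190 mm) begins 51 mm behind the grasp point.
Start: joints at [-1.223, 0.333, 0.04, 1.465, -0.013, 1.343, -0.059], TCP at [0.281, 0.586, 0.242] pointing down, gripper open.
Joint ranges: [-2.58, 2.58], [-0.38, 2.09], [-1.3, 1.39], [0.25, 2.4], [-1.5, 4.64], [0.08, 2.09], [-2.65, 2.65]. Speed limits (rad/s): [2.22, 2.22, 2.79, 2.79, 3.14, 3.14, 3.14].

## Interface

Orientations are given as a rotation vector (axis times angle).
In Python, from station import env gives the robot as it stands.
- The arm moves only by the shell command python3 -m creep 'ROWS' [FORCE]. ROWS is JSON, a list of rows, each a list of 7 numbers: the shift along the tool's x, y, z in m, then the turn, a rotation vector about the tool's x, y, z in rad, then the opening, from 0 (shut) to 1 (fully open). In form: [[x, y, z, ax, ay, az, hand], ...]. A call has 1 to 20 rows; each row is the pose to reach, as a shift and turn from the pose commanded when the call began, along the tool's axes at that moment; what a row does not reach only later rows make up. A row lasts 1/12 s, in which the tool goes at most 41.7 mm and 7.16 degrees, less where a joint would pass 70% of its speed; a pose out of reach is approached as far as the arm can. A call with a gripper value outside its range is refused whole. The fingers move at their own pace and stop on an object; FORCE is the grip in N (left out, the last holds). Time passes only in rows, so rows that repeat a pose let the fingers close. It gives the time, the measured TCP pose, the force, the opening and the grip force at its end, in the units of the state.
- env.get_state(): the state, without advancing time (a new reading comes with each control period).
- env.capture(name): name is "side" or "top"; returns a dict with "color" (400x640x3 uint8, blue, green, red), "K" (3x3 intrinsics, pixels), "rvec" (rotation vector, rad) and "tvec" (3), from world to camera coordinates, as OpenCV has them. Camera axes: x right, y down, z forward; pixel columns grow to the right and rows downward; lengths in m; the calibration is good to about 2 mm. A picture is of the moment at which its call begins. There is no depth.
- env.close_job(): hands the job in; it is judged then, once.
Trained networks look in a picture, given as the dict that the camera call returned (one of the last four; its "shot" number tells which), for a name from the list of things; names that differ only in an ending like _2 or _b are one class to them, and where a whole thing is asked for, a point or a joint stands for the part that bears it (a point fixed in the world has none). Each returns a list of dicts, best first, with "score" (0 to 1); they miss things now and then, are a little off and sometimes report something else, mostly with a low value. They report only what shows in the picture. A call takes as long as a camera call. They do not tell look-alikes from the thing itself.
- env.outline_of(label, picture): "pixels" (400x640 bool, what is visible of it) and "rect" ([left, top, right, bottom] as shares, 0 to 1, of the picture: columns of its width, rows of its height, round what is visible of it).
- env.pinpoint(label, picture): "location" ([column, row] as shares, 0 to 1, of the picture: columns of its width, rows of its height: a listed point, or the origin of a listed thing).
The state is a dict: "time": time; "joint_pos": joint angles; "qd": joint speeds; "effort": joint torques, N m; "ee_pos": TCP position; "orientation": TCP orientation; "contact_force": force on the tool from outside, world axes, zero at the start; "ft_torque": the same for the moment, N m; "width": finger opening in m; "grip_force": force on a finger pad.
Only numpy, scipy, OpenCV 4.12 (cv2) and the standard library are available. Lean on these libraries where they do the work, as an engineer would, in place of code of your own. Each camera call takes 0.05 s, during which the arm holds its last target. There are 200 camera calls.

## Working session

There is one attempt and no reset: what is moved stays moved. The work goes in short steps, Python scripts to look and compute and a shell command to move; the robot and the scene stay as the last step left them, time stands still between calls to the robot, and variables do not carry over. Pictures are saved under pics/ and viewed, at most 10 in all, crops included, and the job is handed in when it is done.

```bash
ls; mkdir -p pics
cat > h.py <<'E'
import numpy as np, cv2
from scipy.spatial.transform import Rotation as R
from station import env
def ray(p,uv):
    Rm=cv2.Rodrigues(np.array(p["rvec"],float))[0];t=np.array(p["tvec"],float).ravel()
    d=Rm.T@np.linalg.inv(p["K"])@np.array([uv[0],uv[1],1.]);return -Rm.T@t,d/np.linalg.norm(d)
def atz(p,uv,z):
    o,d=ray(p,uv);return o+d*(z-o[2])/d[2]
def tri(l):
    A=np.zeros((3,3));b=np.zeros(3)
    for p,uv in l:
        o,d=ray(p,uv);M=np.eye(3)-np.outer(d,d);A+=M;b+=M@o
    x=np.linalg.solve(A,b);return x,[np.linalg.norm((np.eye(3)-np.outer(d,d))@(x-o)) for o,d in (ray(*q) for q in l)]
def proj(p,X):
    return cv2.projectPoints(np.array(X,float).reshape(-1,3),np.array(p["rvec"],float),np.array(p["tvec"],float),np.array(p["K"],float),None)[0].reshape(-1,2)
E
python3 - <<'E'
from h import *
np.set_printoptions(precision=4,suppress=True)
s=env.get_state();print({k:np.round(v,3) for k,v in s.items()},env.finger_overhang)
P={n:env.capture(n) for n in("side","top")}
for n,p in P.items():
    cv2.imwrite(f"pics/{n}0.png",p["color"]);print(n,ray(p,(320,200)))
    for l in("punch","nose","block","block_hole0","board","groove_mid","marker","awl","cup","flask"):
        print(n,l,[(np.round(np.array(r["location"])*[640,400],1),round(r["score"],2)) for r in env.pinpoint(l,p)])
E
```

```text
pics
{'time': np.float64(0.0), 'joint_pos': array([-1.223,  0.334,  0.04 ,  1.466, -0.013,  1.343, -0.059]), 'qd': array([-0.   , -0.001, -0.   ,  0.001,  0.   , -0.001,  0.002]), 'effort': array([  0.001, -65.637,   1.336, -40.379,  -0.06 ,   0.045,   0.   ]), 'ee_pos': array([0.281, 0.586, 0.241]), 'orientation': array([-0.696, -3.063,  0.002]), 'contact_force': array([ 0.058, -0.064,  0.331]), 'ft_torque': array([ 0.018, -0.048,  0.011]), 'grip_force': np.float64(0.0), 'width': np.float64(0.087)} 0.019
side (array([0.3046, 1.0536, 0.7488]), array([ 0.1804, -0.8377, -0.5155]))
side punch [(array([346.4, 178.5]), 0.59)]
side nose [(array([257.5, 336.7]), 0.49)]
side block [(array([399. , 190.5]), 0.74), (array([330.3, 195.4]), 0.72), (array([414.7, 295.5]), 0.67), (array([257.1, 338.5]), 0.55), (array([323.9, 342.6]), 0.32)]
side block_hole0 [(array([439. , 275.9]), 0.75), (array([350.9, 179.6]), 0.67)]
side board [(array([312.5, 253.5]), 0.79)]
side groove_mid [(array([309.5, 247.1]), 0.63), (array([262.9, 188.2]), 0.52)]
side marker [(array([317.4, 180.4]), 0.65)]
side awl [(array
[... 164 characters left out ...]
y([332.6, 159.8]), 0.31)]
side flask [(array([259.6, 337.3]), 0.88)]
top (array([ 0.2794, -0.0282,  1.2865]), array([ 0.1945, -0.0125, -0.9808]))
top punch []
top nose []
top block [(array([231.4, 291.7]), 0.81), (array([362.7, 198.4]), 0.78), (array([362.8, 181.8]), 0.47)]
top block_hole0 [(array([226.9, 314.5]), 0.92), (array([402.3, 281.4]), 0.81), (array([367.5, 211.5]), 0.69)]
top board [(array([265.2, 201.2]), 0.75)]
top groove_mid [(array([264.6, 201.3]), 0.76)]
top marker [(array([362.1, 185.2]), 0.62)]
top awl [(array([269.3, 125.8]), 0.71), (array([370.7, 171.6]), 0.59)]
top cup [(array([265.8, 125.5]), 0.62), (array([367.4, 124.1]), 0.25)]
top flask [(array([172.3, 193.7]), 0.65)]
```

View pics/side0.png

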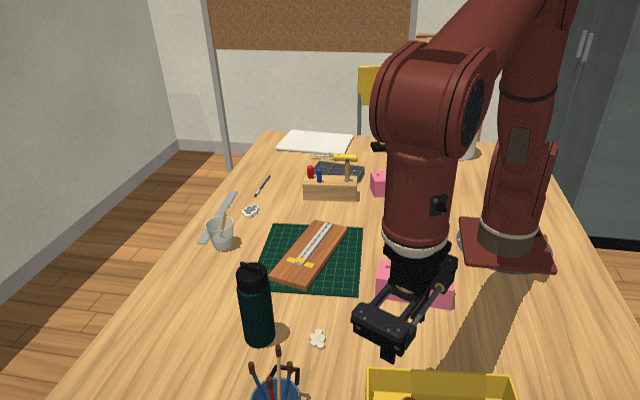

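View pics/top0.png

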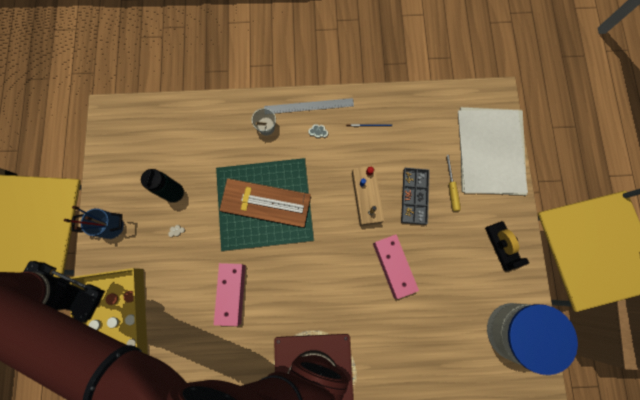

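Top view: the beech block is at (367,197), with the red awl (370,170), blue marker (362,182) and brass punch (373,211). There are two look-alike blocks, both pink, at (231,293) and (396,267), and neither holds any tools. The beech block fits the description because it's wood and holds the punch, marker and awl. The rail is on the board at (265,201), with yellow tape at its left end (247,199). I'll confirm in an enlarged crop.

Run:
```python
from h import *
np.set_printoptions(precision=4,suppress=True)
S=env.capture("side");T=env.capture("top")
a=cv2.resize(T["color"][155:240,340:440],None,fx=5,fy=5,interpolation=3)
b=cv2.resize(T["color"][165:240,215:320],None,fx=5,fy=5,interpolation=3)
c=cv2.resize(S["color"][145:210,290:370],None,fx=3.5,fy=3.5,interpolation=3)
d=cv2.resize(S["color"][210:300,260:370],None,fx=3.5,fy=3.5,interpolation=3)
W=np.zeros((600,800,3),np.uint8)
A=cv2.resize(T["color"][155:240,340:430],(400,378),interpolation=3);W[:378,:400]=A
B=cv2.resize(T["color"][170:235,215:315],(400,260),interpolation=3);W[:260,400:]=B
C=cv2.resize(S["color"][150:205,295:369],(296,220),interpolation=3);W[378:598,:296]=C
D=cv2.resize(S["color"][215:293,265:353],(352,312),interpolation=3);W[280:592,420:772]=D
cv2.imwrite("pics/crop1.png",W)
print(T["K"],S["K"])
for l in("punch","block","board","nose"):
  for n,p in(("side",S),("top",T)):
    for r in env.outline_of(l,p)[:3]:
        m=r["pixels"];print(l,n,round(r["score"],2),m.sum(),np.round(np.array(r["rect"])*[640,400,640,400],1),
          np.round(cv2.minAreaRect(np.argwhere(m)[:,::-1].astype(np.float32)),1) if 0 else [np.round(x,1) for x in cv2.minAreaRect(np.argwhere(m)[:,::-1].astype(np.float32))])
print("groove",tri([(S,(309.5,247.1)),(T,(264.6,201.3))]))
print("hole",tri([(S,(350.9,179.6)),(T,(367.5,211.5))]),atz(T,(367.5,211.5),.062),atz(S,(350.9,179.6),.062))
```

```text
[[398.5622   0.     316.1758]
 [  0.     398.5622 194.1471]
 [  0.       0.       1.    ]] [[427.215    0.     326.4332]
 [  0.     427.215  197.8688]
 [  0.       0.       1.    ]]
punch top 0.55 1230 [349.7 169.5 382.2 224.8] [array([367., 196.]), array([58.7, 25.2]), np.float64(79.8)]
block side 0.92 1300 [301.1 174.4 357.9 200.7] [array([329. , 187.5]), array([25., 54.]), np.float64(90.0)]
block side 0.72 386 [371.1 169.9 389.2 196.4] [array([378., 183.]), array([26., 16.]), np.float64(90.0)]
block side 0.65 803 [374.3 259.3 452.  309.8] [array([413. , 288.4]), array([82.9, 36.5]), np.float64(19.2)]
block top 0.97 1570 [373.3 232.6 421.1 298.7] [array([395.6, 267. ]), array([61.3, 26.3]), np.float64(68.6)]
block top 0.91 1711 [212.5 263.2 249.9 324.1] [array([229.6, 294.5]), array([29., 63.]), np.float64(4.4)]
block top 0.65 1352 [350.1 169.4 383.2 223.8] [array([367.1, 195.5]), array([59.7, 26.1]), np.float64(81.0)]
board side 0.64 2326 [268.4 219.2 347.3 291.1] [array([307.7, 253. ]), array([41., 87.]), np.float64(35.0)]
board top 0.56 2428 [222.  178.  308.8 228.8] [array([265.3, 202.8]), array([86.6, 35.2]), np.float64(11.5)]
nose top 0.4 1370 [352.6 167.  386.  227.9] [array([367.6, 196.1]), array([58.8, 26.3]), np.float64(81.9)]
groove (array([0.5346, 0.1344, 0.0276]), [np.float64(0.0018738478193434335), np.float64(0.0018738478193433676)])
hole (array([ 0.471 , -0.1883,  0.0741]), [np.float64(0.006120124953516411), np.float64(0.006120124953516425)]) [ 0.4792 -0.1897  0.062 ] [ 0.4677 -0.2091  0.062 ]
```

View pics/crop1.png

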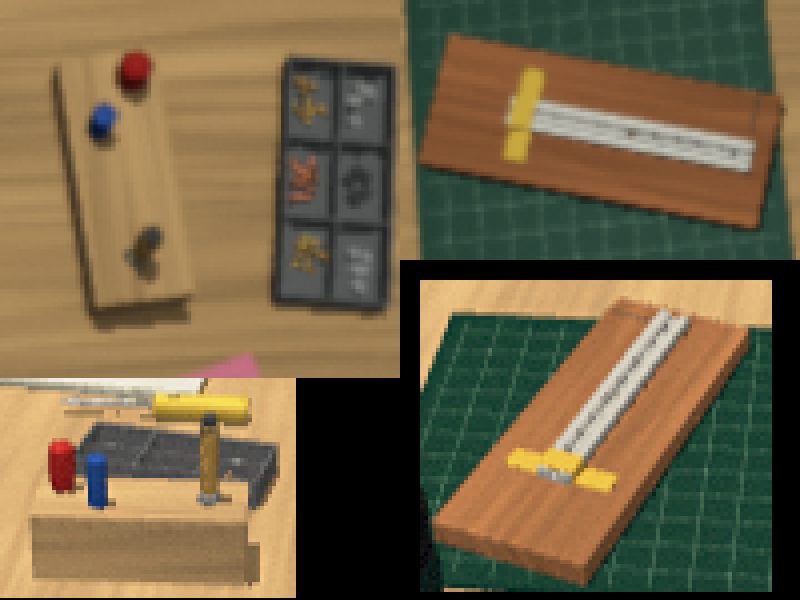

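The crop confirms it: the beech block's top end carries the awl and marker, and the brass punch stands at its lower (−x) end, with its collar at about (370,213) in top and (347,180) in side. A dark dot in the groove at about top (273,203) may be the hole. Next I'll measure precisely.

Run:
```python
from h import *
np.set_printoptions(precision=4,suppress=True)
S=env.capture("side");T=env.capture("top")
print("collar",tri([(S,(347.2,179.5)),(T,(369.7,212.6))]))
print("cap",tri([(S,(347.4,160)),(T,(374,208.3))]))
def az2(p,a,b,z):
    d=atz(p,b,z)-atz(p,a,z);return np.degrees(np.arctan2(d[1],d[0]))
f=lambda x,y:(340+x/4.444,155+y/4.444)
print("block az",az2(T,f(95,302),f(58,68),.062),az2(T,f(190,290),f(148,55),.062))
print("block face corners",[atz(T,f(*q),.062)[:2] for q in((95,302),(190,290),(148,55),(58,68))])
def rail(p,box,z):
    x0,y0,x1,y1=box;c=p["color"][y0:y1,x0:x1].astype(int);hsv=cv2.cvtColor(p["color"][y0:y1,x0:x1],cv2.COLOR_BGR2HSV)
    m=(hsv[...,1]<60)&(hsv[...,2]>120);n,l,st,_=cv2.connectedComponentsWithStats(m.astype(np.uint8));m=l==1+np.argmax(st[1:,4])
    uv=np.argwhere(m)[:,::-1]+[x0,y0];X=np.array([atz(p,q,z)[:2] for q in uv]);c=X.mean(0)
    w,v=np.linalg.eigh(np.cov((X-c).T));d=v[:,1]*np.sign(v[1,1]);s=(X-c)@d;t=(X-c)@[-d[1],d[0]]
    print("rail n",len(X),"c",c,"d",d,np.degrees(np.arctan2(d[1],d[0])),"ends",s.min(),s.max(),"t",t.min(),t.max());return c,d
for nm,p,box in(("T",T,(215,170,315,235)),("S",S,(265,215,353,293))):
    c,d=rail(p,box,.029)
    n=np.array([-d[1],d[0]])
    g=cv2.cvtColor(p["color"],cv2.COLOR_BGR2GRAY).astype(np.float32)
    s=np.arange(-.11,.111,.004);prof=[]
    for a in s:
        X=[np.r_[c+d*a+n*b,.026] for b in np.linspace(-.002,.002,5)]
        uv=proj(p,X).astype(np.float32);prof.append(cv2.remap(g,uv[:,:1],uv[:,1:],1).mean())
    print(nm,*[f"{a*1000:.0f}:{v:.0f}" for a,v in zip(s,prof)])
    for l in("groove_mid","board"):
        r=env.pinpoint(l,p)
        if r: q=np.array(r[0]["location"])*[640,400];print(l,atz(p,q,.024 if l!="board" else .003),((atz(p,q,.024)[:2]-c)@d),((atz(p,q,.024)[:2]-c)@n))
    for r in env.outline_of("board",p)[:1]:
        uv=np.argwhere(r["pixels"])[:,::-1];X=np.array([atz(p,q,.021)[:2] for q in uv]);print("board ctr",X.mean(0),cv2.minAreaRect((X*1000).astype(np.float32)))
```

```text
collar (array([ 0.4764, -0.1953,  0.0687]), [np.float64(0.0019705641533325066), np.float64(0.0019705641533324224)])
cap (array([ 0.477 , -0.1991,  0.139 ]), [np.float64(0.0016749979822047894), np.float64(0.0016749979822048202)])
block az 5.104611454048902 5.606916765502827
block face corners [array([ 0.4442, -0.1683]), array([ 0.4497, -0.235 ]), array([ 0.6205, -0.2182]), array([ 0.6137, -0.1532])]
rail n 433 c [0.5232 0.0993] d [0.2324 0.9726] 76.56187930475063 ends -0.08848927117697905 0.08935628909586663 t -0.01283777070443594 0.012838373191648388
T -110:65 -106:46 -102:75 -98:91 -94:92 -90:100 -86:155 -82:168 -78:164 -74:132 -70:153 -66:164 -62:166 -58:174 -54:168 -50:165 -46:159 -42:157 -38:163 -34:164 -30:158 -26:157 -22:167 -18:166 -14:158 -10:153 -6:157 -2:166 2:164 6:149 10:125 14:140 18:165 22:171 26:174 30:171 34:168 38:165 42:171 46:174 50:174 54:171 58:174 62:175 66:175 70:171 74:166 78:174 82:177 86:173 90:163 94:160 98:165 102:164 106:164 110:150
groove_mid [0.5338 0.1289 0.024 ] 0.031287169961239404 -0.003338475398205482
board [0.5305 0.143  0.003 ] 0.0405406221809779
[... 304 characters left out ...]
2803
S -110:188 -106:183 -102:165 -98:149 -94:166 -90:187 -86:196 -82:175 -78:156 -74:160 -70:183 -66:194 -62:195 -58:176 -54:177 -50:188 -46:193 -42:198 -38:191 -34:185 -30:174 -26:179 -22:188 -18:189 -14:193 -10:179 -6:175 -2:181 2:184 6:174 10:162 14:175 18:179 22:184 26:192 30:190 34:187 38:191 42:186 46:192 50:198 54:195 58:187 62:187 66:192 70:195 74:191 78:178 82:187 86:196 90:196 94:196 98:183 102:159 106:169 110:144
groove_mid [0.529  0.1435 0.024 ] 0.03981442095806564 0.007476206006702586
board [0.5338 0.1303 0.003 ] 0.05184061284237857 0.012106095663320014
board ctr [0.5346 0.1612] ((532.8652954101562, 138.95298767089844), (302.9458923339844, 122.38648223876953), 76.8795394897461)
```

```bash
cat >> h.py <<'E'
def shift(X,az=None):
    "shift and turn in tool axes to world point X, tool down with y at azimuth az (deg)"
    s=env.get_state();Rt=R.from_rotvec(s["orientation"]);d=Rt.inv().apply(np.array(X)-s["ee_pos"])
    t=np.zeros(3)
    if az is not None:
        a=np.radians(az);y=np.array([np.cos(a),np.sin(a),0]);z=np.array([0,0,-1.]);G=R.from_matrix(np.c_[np.cross(y,z),y,z]);t=(Rt.inv()*G).as_rotvec()
    return np.round(d,4),np.round(t,4)
E
python3 - <<'E'
from h import *
for X in((.50,.25,.30),(.477,-.197,.30)):print(shift(X,76.5))
E
```

```text
(array([-0.3429, -0.2084, -0.0584]), array([-0.    , -0.    , -0.2113]))
(array([-0.5153, -0.6215, -0.0584]), array([-0.    , -0.    , -0.2113]))
```

```bash
python3 -m creep '[[0,0,-0.03,0,0,0,1],[0,0,-0.0584,0,0,-0.1,1],[-0.343,-0.208,-0.0584,0,0,-0.211,1],[-0.343,-0.208,-0.0584,0,0,-0.211,1],[-0.343,-0.208,-0.0584,0,0,-0.211,1],[-0.343,-0.208,-0.0584,0,0,-0.211,1],[-0.343,-0.208,-0.0584,0,0,-0.211,1],[-0.343,-0.208,-0.0584,0,0,-0.211,1],[-0.343,-0.208,-0.0584,0,0,-0.211,1],[-0.343,-0.208,-0.0584,0,0,-0.211,1],[-0.343,-0.208,-0.0584,0,0,-0.211,1],[-0.343,-0.208,-0.0584,0,0,-0.211,1],[-0.343,-0.208,-0.0584,0,0,-0.211,1],[-0.343,-0.208,-0.0584,0,0,-0.211,1]]' 60
python3 -c "
from h import *
print(shift((.477,-.197,.25),76.5))"
```

```text
time: 3.17
ee_pos: [0.5012, 0.2487, 0.3002]
orientation: [0.375, 3.119, 0.0]
contact_force: [-0.2, 0.9, -0.2]
width: 0.0871
grip_force: 0.0
(array([-0.0823, -0.4387,  0.0501]), array([ 0.0002,  0.0003, -0.004 ]))
```

```bash
python3 -m creep '[[-0.082,-0.439,0.05,0,0,-0.004,1],[-0.082,-0.439,0.05,0,0,-0.004,1],[-0.082,-0.439,0.05,0,0,-0.004,1],[-0.082,-0.439,0.05,0,0,-0.004,1],[-0.082,-0.439,0.05,0,0,-0.004,1],[-0.082,-0.439,0.05,0,0,-0.004,1],[-0.082,-0.439,0.05,0,0,-0.004,1],[-0.082,-0.439,0.05,0,0,-0.004,1],[-0.082,-0.439,0.05,0,0,-0.004,1],[-0.082,-0.439,0.05,0,0,-0.004,1],[-0.082,-0.439,0.05,0,0,-0.004,1],[-0.082,-0.439,0.05,0,0,-0.004,1],[-0.082,-0.439,0.05,0,0,-0.004,1],[-0.082,-0.439,0.05,0,0,-0.004,1],[-0.082,-0.439,0.05,0,0,-0.004,1],[-0.082,-0.439,0.05,0,0,-0.004,1]]'
python3 - <<'E'
from h import *
print(shift((.477,-.197,.102),76.5))
S=env.capture("side");T=env.capture("top")
W=np.zeros((500,800,3),np.uint8)
W[:,:400]=cv2.resize(S["color"][120:220,310:390],(400,500),interpolation=3)
W[:,400:]=cv2.resize(T["color"][140:240,330:410],(400,500),interpolation=3)
cv2.imwrite("pics/above.png",W)
# project predicted axis / own fingertip point
s=env.get_state()
print(proj(S,[s["ee_pos"],s["ee_pos"]+[0,0,.019-.038]]),proj(S,[[.4767,-.197,.062],[.4767,-.197,.142]]),proj(T,[[.4767,-.197,.062],[.4767,-.197,.142]]))
E
```

```text
time: 4.5
ee_pos: [0.478, -0.1938, 0.25]
orientation: [0.359, 3.121, 0.001]
contact_force: [-0.3, 0.5, 0.6]
width: 0.0873
grip_force: 0.0
(array([ 0.0003, -0.0034,  0.148 ]), array([0.0004, 0.0001, 0.0069]))
[[347.63364245 128.60672863]
 [347.59665276 134.28840979]] [[347.74340251 181.11035499]
 [347.89705861 159.54606774]] [[369.88790272 212.19582632]
 [373.35118727 207.6666882 ]]
```

View pics/above.png

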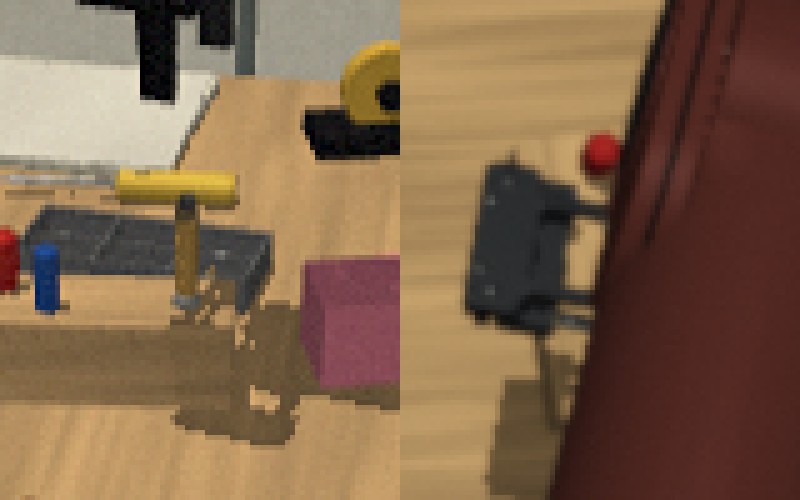

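Side crop: the punch's barrel is at px (347,170), within 1 px of where I projected it, and the open fingers are above it and clear of marker and awl. Descending.

```bash
python3 -m creep '[[0,-0.003,0.04,0,0,0.007,1],[0,-0.003,0.08,0,0,0.007,1],[0,-0.003,0.12,0,0,0.007,1],[0,-0.003,0.148,0,0,0.007,1],[0,-0.003,0.148,0,0,0.007,1],[0,-0.003,0.148,0,0,0.007,1],[0,-0.003,0.148,0,0,0.007,1]]'
python3 - <<'E'
from h import *
S=env.capture("side")
cv2.imwrite("pics/g1.png",cv2.resize(S["color"][130:220,300:400],(800,600)[:1]*1+(600,),interpolation=3))
print(shift((.477,-.197,.102),76.5))
E
```

```text
time: 5.18
ee_pos: [0.4779, -0.1988, 0.1038]
orientation: [0.374, 3.117, -0.001]
contact_force: [0.5, -0.9, 0.1]
width: 0.0867
grip_force: 0.0
(array([0.0017, 0.0015, 0.0022]), array([ 0.0002,  0.0031, -0.0029]))
```

View pics/g1.png

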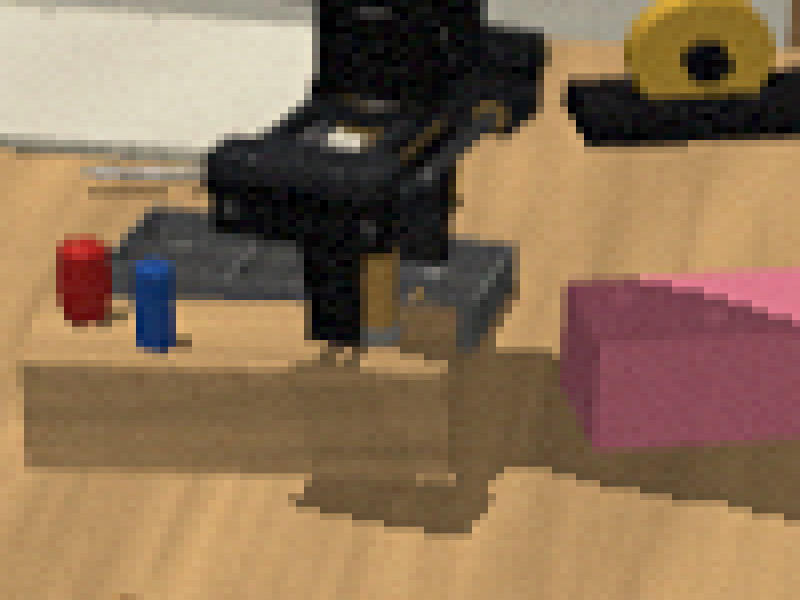

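The punch's barrel shows just beside the near finger at crop (378,290), between the jaws. I'll close softly first.

```bash
python3 -m creep '[[0,0,0.001,0,0,0,0.5],[0,0,0.001,0,0,0,0.3],[0,0,0.001,0,0,0,0.1],[0,0,0.001,0,0,0,0.1],[0,0,0.001,0,0,0,0.1],[0,0,0.001,0,0,0,0.1],[0,0,0.001,0,0,0,0.1],[0,0,0.001,0,0,0,0.1],[0,0,0.001,0,0,0,0.1],[0,0,0.001,0,0,0,0.1]]' 6
```

```text
time: 6.07
ee_pos: [0.4767, -0.1986, 0.1009]
orientation: [-0.374, -3.119, 0.0]
contact_force: [0.9, -0.0, -0.6]
width: 0.0281
grip_force: 0.0
```

```bash
python3 -m creep '[[0,0,0,0,0,0,0.05],[0,0,0,0,0,0,0.05],[0,0,0,0,0,0,0.05],[0,0,0,0,0,0,0.05],[0,0,0,0,0,0,0.05],[0,0,0,0,0,0,0.05],[0,0,0,0,0,0,0.05]]' 6
```

```text
time: 6.65
ee_pos: [0.4767, -0.1986, 0.101]
orientation: [-0.374, -3.119, 0.0]
contact_force: [1.0, -0.4, -0.6]
width: 0.0148
grip_force: 6.0
```

```bash
python3 -m creep '[[0,0,0,0,0,0,0],[0,0,0,0,0,0,0],[0,0,0,0,0,0,0],[0,0,0,0,0,0,0],[0,0,0,0,0,0,0],[0,0,0,0,0,0,0]]' 60; python3 -c "
from h import *
s=env.get_state();print(np.round(s['ee_pos'],5),s['orientation'],s['contact_force'],s['ft_torque'])"
```

```text
time: 7.15
ee_pos: [0.4767, -0.1986, 0.1009]
orientation: [-0.374, -3.119, 0.0]
contact_force: [0.0, -0.0, -0.4]
width: 0.0139
grip_force: 60.0
[ 0.47672 -0.19855  0.10094] [-3.74258730e-01 -3.11911684e+00  6.51464081e-05] [ 0.04832944 -0.04990605 -0.44460618] [-0.06529486 -0.02428867  0.00869027]
```

```bash
python3 -m creep '[[0,0,-0.02,0,0,0,0],[0,0,-0.06,0,0,0,0],[0,0,-0.1,0,0,0,0],[0,0,-0.12,0,0,0,0],[0,0,-0.12,0,0,0,0],[0,0,-0.12,0,0,0,0]]'; python3 -c "
from h import *
s=env.get_state();print(s['contact_force'],s['width'],shift((.5246,.0993,.135),76.5))"
```

```text
time: 7.65
ee_pos: [0.4773, -0.1985, 0.2217]
orientation: [0.374, 3.117, 0.001]
contact_force: [0.2, 0.8, -2.1]
width: 0.0135
grip_force: 60.0
[ 0.1820948   0.78326014 -2.07985045] 0.013498750579180721 (array([0.0246, 0.3005, 0.0869]), array([ 0.0008,  0.002 , -0.003 ]))
```

```bash
python3 -m creep '[[0.025,0.3,0.01,0,0,0,0],[0.025,0.3,0.01,0,0,0,0],[0.025,0.3,0.01,0,0,0,0],[0.025,0.3,0.01,0,0,0,0],[0.025,0.3,0.01,0,0,0,0],[0.025,0.3,0.01,0,0,0,0],[0.025,0.3,0.01,0,0,0,0],[0.025,0.3,0.01,0,0,0,0],[0.025,0.3,0.04,0,0,0,0],[0.025,0.3,0.07,0,0,0,0],[0.025,0.3,0.087,0,0,0,0],[0.025,0.3,0.087,0,0,0,0],[0.025,0.3,0.087,0,0,0,0],[0.025,0.3,0.087,0,0,0,0]]'
python3 - <<'E'
from h import *
np.set_printoptions(precision=5,suppress=True)
S=env.capture("side");T=env.capture("top");s=env.get_state();print(s['ee_pos'],s['orientation'],s['contact_force'],shift((.5246,.0993,.125),76.5))
cv2.imwrite("pics/gr.png",np.hstack([cv2.resize(S["color"][195:285,275:355],(533,600),interpolation=3)]))
n=s["ee_pos"]-[0,0,.0909];print("nose S px",proj(S,[n]),"crop",(proj(S,[n])-[275,195])*6.666)
E
```

```text
time: 8.82
ee_pos: [0.5237, 0.0986, 0.1344]
orientation: [0.375, 3.119, -0.0]
contact_force: [0.4, -0.5, -1.1]
width: 0.014
grip_force: 60.0
[0.52424 0.09889 0.13518] [0.37443 3.11753 0.00143] [ 0.3398   0.89871 -0.7766 ] (array([-0.0002,  0.0005,  0.0102]), array([ 0.0011,  0.0015, -0.0034]))
nose S px [[316.23329 235.2255 ]] crop [[274.86111 268.14316]]
```

View pics/gr.png

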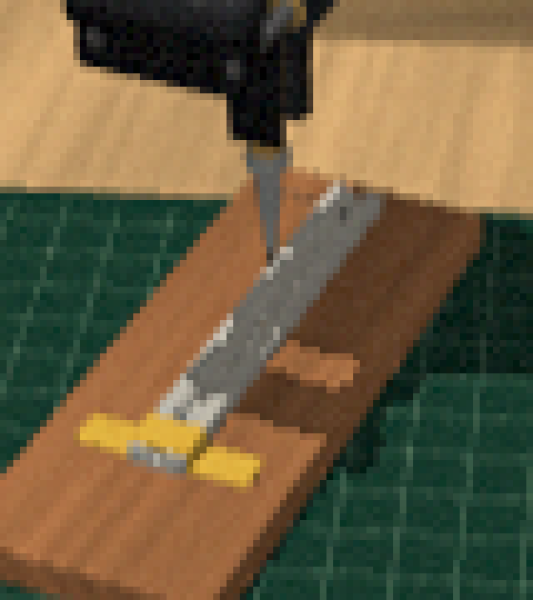

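The side crop shows the point at crop (274,263), directly over the rail's middle. Tape is at (170,440), screw head at (345,210). Lowering in small steps.

```bash
python3 -m creep '[[0,0,0.005,0,0,0,0],[0,0,0.01,0,0,0,0],[0,0,0.014,0,0,0,0],[0,0,0.016,0,0,0,0],[0,0,0.016,0,0,0,0],[0,0,0.016,0,0,0,0]]'; python3 -c "
from h import *
s=env.get_state();print(s['ee_pos'],s['contact_force'],s['ft_torque'])"
```

```text
time: 9.42
ee_pos: [0.5234, 0.0988, 0.1178]
orientation: [-0.374, -3.119, 0.0]
contact_force: [0.3, 0.1, -2.0]
width: 0.014
grip_force: 60.0
[0.52335547 0.09881239 0.1178187 ] [ 0.26176109  0.10160067 -1.96252419] [ 0.02013881 -0.04905643  0.07969203]
```

```bash
python3 -m creep '[[0,0,0.001,0,0,0,0],[0,0,0.002,0,0,0,0],[0,0,0.003,0,0,0,0],[0,0,0.003,0,0,0,0],[0,0,0.003,0,0,0,0]]'; python3 -c "
from h import *
s=env.get_state();print(s['ee_pos'],s['contact_force'],s['ft_torque'])"
```

```text
time: 9.83
ee_pos: [0.5234, 0.0989, 0.1149]
orientation: [-0.374, -3.119, 0.0]
contact_force: [-0.6, 0.3, -1.1]
width: 0.014
grip_force: 60.0
[0.52342548 0.09886254 0.11494584] [-0.64301224  0.32610273 -1.11989161] [ 0.03945125  0.05128611 -0.01006447]
```

```bash
python3 -m creep '[[0,0,0.0005,0,0,0,0],[0,0,0.001,0,0,0,0],[0,0,0.001,0,0,0,0],[0,0,0.001,0,0,0,0]]'; python3 -c "
from h import *
s=env.get_state();print(s['ee_pos'],s['contact_force'],s['ft_torque'])"
```

```text
time: 10.17
ee_pos: [0.5235, 0.0989, 0.1141]
orientation: [0.374, 3.119, 0.0]
contact_force: [-1.3, 0.0, 2.6]
width: 0.0137
grip_force: 60.0
[0.52354709 0.09887556 0.11412735] [-1.34879763  0.01370934  2.59179229] [0.02850635 0.15063782 0.05850686]
```

Contact at the expected groove-floor height, with about 4 N on the point. Now drawing along +y (towards the tape), easing 0.7 mm off the side wall.

```bash
python3 -m creep '[[0.0003,0.001,0,0,0,0,0],[0.0005,0.002,0,0,0,0,0],[0.0007,0.003,0,0,0,0,0],[0.0007,0.004,0,0,0,0,0],[0.0007,0.005,0,0,0,0,0],[0.0007,0.006,0,0,0,0,0],[0.0007,0.006,0,0,0,0,0]]'; python3 -c "
from h import *
s=env.get_state();print(s['ee_pos'],s['contact_force'],s['ft_torque'])"
```

```text
time: 10.75
ee_pos: [0.5243, 0.1052, 0.114]
orientation: [0.374, 3.119, 0.0]
contact_force: [-0.2, -1.0, 0.6]
width: 0.014
grip_force: 60.0
[0.52427572 0.10516764 0.11398641] [-0.18360687 -0.95134761  0.56681938] [-0.26379668  0.01925164 -0.00463088]
```

```bash
python3 -m creep '[[0,0.001,0.0003,0,0,0,0],[0,0.002,0.0003,0,0,0,0],[0,0.002,0.0003,0,0,0,0],[0,0.002,0.0003,0,0,0,0]]'; python3 -c "
from h import *
s=env.get_state();print(s['ee_pos'],s['contact_force'],s['ft_torque'])"
```

```text
time: 11.08
ee_pos: [0.5247, 0.1071, 0.1137]
orientation: [0.374, 3.119, 0.0]
contact_force: [0.2, -1.2, 2.2]
width: 0.014
grip_force: 60.0
[0.52472868 0.10705554 0.11372074] [ 0.21402663 -1.19144391  2.20838337] [-0.27108806  0.10546393  0.03609038]
```

```bash
python3 -m creep '[[0,0.0005,0,0,0,0,0],[0,0.001,0,0,0,0,0],[0,0.0015,0,0,0,0,0],[0,0.0015,0,0,0,0,0]]'; python3 -c "
from h import *
s=env.get_state();print(s['ee_pos'],s['contact_force'],s['ft_torque'])"
```

```text
time: 11.42
ee_pos: [0.525, 0.1088, 0.1136]
orientation: [0.374, 3.119, 0.001]
contact_force: [0.1, 1.1, -0.8]
width: 0.0138
grip_force: 60.0
[0.52504087 0.10883608 0.11357117] [ 0.13464196  1.13955826 -0.75375553] [ 0.37801791 -0.12510704  0.00312846]
```

Force fell to baseline at y≈0.109, where the camera saw the dark dot, so the point has probably dropped in. I'll check by lowering slightly: the floor would push at once, the pine only 3 mm further down.

```bash
python3 -m creep '[[0,0.0006,0,0,0,0,0],[0,0.0006,0.0006,0,0,0,0],[0,0.0006,0.0012,0,0,0,0],[0,0.0006,0.0012,0,0,0,0]]'; python3 -c "
from h import *
s=env.get_state();print(s['ee_pos'],s['contact_force'],s['ft_torque'])"
```

```text
time: 11.75
ee_pos: [0.5251, 0.1093, 0.1123]
orientation: [-0.374, -3.119, -0.001]
contact_force: [0.1, 1.5, -2.0]
width: 0.0135
grip_force: 60.0
[0.52510789 0.10926413 0.11232912] [ 0.06997232  1.5370789  -1.99506835] [ 0.60833977 -0.15418686 -0.03371159]
```

No push at all, so the point is in the hole. I'll ease off the near wall by 0.6 mm and start pressing.

```bash
python3 -m creep '[[0,0.0006,0,0,0,0,0],[0,0.0006,0.001,0,0,0,0],[0,0.0006,0.002,0,0,0,0],[0,0.0006,0.002,0,0,0,0]]'; python3 -c "
from h import *
s=env.get_state();print(s['ee_pos'],s['contact_force'],s['ft_torque'])"
```

```text
time: 12.08
ee_pos: [0.5254, 0.1094, 0.1105]
orientation: [0.374, 3.119, 0.0]
contact_force: [-0.1, 1.4, 2.7]
width: 0.0141
grip_force: 60.0
[0.52541816 0.10944559 0.11054178] [-0.0976075   1.41868748  2.73138852] [ 0.38852521  0.09381142 -0.0258351 ]
```

```bash
python3 -m creep '[[0,0.0004,0.001,0,0,0,0],[0,0.0004,0.002,0,0,0,0],[0,0.0004,0.003,0,0,0,0],[0,0.0004,0.003,0,0,0,0]]'; python3 -c "
from h import *
s=env.get_state();print(s['ee_pos'],s['contact_force'],s['ft_torque'])"
```

```text
time: 12.42
ee_pos: [0.5257, 0.1097, 0.1078]
orientation: [0.374, 3.119, 0.0]
contact_force: [-1.4, 0.6, 7.4]
width: 0.0137
grip_force: 60.0
[0.52566517 0.10972923 0.10776955] [-1.38125601  0.58005456  7.39535883] [0.15779446 0.42762938 0.03804094]
```

```bash
python3 -m creep '[[0,0,0.0004,0,0,0,0],[0,0,0.0008,0,0,0,0],[0,0,0.001,0,0,0,0],[0,0,0.001,0,0,0,0]]'; python3 -c "
from h import *
s=env.get_state();print(s['ee_pos'],s['contact_force'],s['ft_torque'])"
```

```text
time: 12.75
ee_pos: [0.5258, 0.1098, 0.107]
orientation: [0.374, 3.118, 0.001]
contact_force: [-1.7, 0.4, 7.9]
width: 0.0138
grip_force: 60.0
[0.52577673 0.10976038 0.10704782] [-1.73658353  0.42253287  7.94775157] [ 0.15824592  0.53176367 -0.03515376]
```

```bash
python3 -m creep '[[0,0,0.0003,0,0,0,0],[0,0,0.0004,0,0,0,0],[0,0,0.0004,0,0,0,0]]'; python3 -c "
from h import *
s=env.get_state();print(s['ee_pos'],s['contact_force'],s['ft_torque'])"
```

```text
time: 13.0
ee_pos: [0.5258, 0.1097, 0.1067]
orientation: [0.374, 3.118, 0.001]
contact_force: [-1.4, 0.7, 9.3]
width: 0.014
grip_force: 60.0
[0.5257955  0.10974822 0.10670623] [-1.42092481  0.67453862  9.29686166] [0.10593867 0.56197255 0.00714   ]
```

```bash
python3 -m creep '[[0,0,0.0003,0,0,0,0],[0,0,0.0004,0,0,0,0],[0,0,0.0004,0,0,0,0]]'; python3 -c "
from h import *
s=env.get_state();print(s['ee_pos'],s['contact_force'],s['ft_torque'])"
```

```text
time: 13.25
ee_pos: [0.5258, 0.1098, 0.1064]
orientation: [0.374, 3.118, 0.001]
contact_force: [-2.2, 0.2, 8.9]
width: 0.0143
grip_force: 60.0
[0.52584751 0.10975722 0.10638686] [-2.20852737  0.23466804  8.86934019] [0.09334193 0.58015293 0.01188291]
```

```bash
python3 -m creep '[[0,0,0.0003,0,0,0,0],[0,0,0.0005,0,0,0,0],[0,0,0.0005,0,0,0,0]]'; python3 -c "
from h import *
s=env.get_state();print(s['ee_pos'],s['contact_force'],s['ft_torque'])"
```

```text
time: 13.5
ee_pos: [0.5259, 0.1098, 0.106]
orientation: [0.374, 3.118, 0.001]
contact_force: [-3.0, -0.1, 10.7]
width: 0.0139
grip_force: 60.0
[0.52586468 0.10978283 0.10596324] [-2.98415543 -0.12307756 10.74825652] [0.06098914 0.59923633 0.02911011]
```

```bash
python3 -m creep '[[0,0,0.0003,0,0,0,0],[0,0,0.0004,0,0,0,0],[0,0,0.0004,0,0,0,0]]'; python3 -c "
from h import *
s=env.get_state();print(s['ee_pos'],s['contact_force'],s['ft_torque'])"
```

```text
time: 13.75
ee_pos: [0.5259, 0.1098, 0.1056]
orientation: [0.374, 3.118, 0.001]
contact_force: [-2.1, 0.6, 9.8]
width: 0.0138
grip_force: 60.0
[0.5259361  0.1097727  0.10564489] [-2.08478019  0.57009639  9.7706872 ] [0.11663046 0.66291519 0.0070333 ]
```

```bash
python3 -m creep '[[0,0,0.0003,0,0,0,0],[0,0,0.0004,0,0,0,0],[0,0,0.0004,0,0,0,0]]'; python3 -c "
from h import *
s=env.get_state();print(s['ee_pos'],s['contact_force'],s['ft_torque'])"
```

```text
time: 14.0
ee_pos: [0.526, 0.1098, 0.1053]
orientation: [0.374, 3.118, 0.001]
contact_force: [-2.5, 0.3, 11.2]
width: 0.0137
grip_force: 60.0
[0.5259536  0.1097679  0.10531428] [-2.46555466  0.33722231 11.21641892] [ 0.09960724  0.69933417 -0.07124659]
```

```bash
python3 -c "
from h import *
L=[]
for i in range(6):
    p=env.capture('side');s=env.get_state();L.append(np.r_[s['ee_pos'],s['contact_force']])
cv2.imwrite('pics/press.png',cv2.resize(p['color'][205:255,285:345],(720,600),interpolation=3))
L=np.array(L);print(L.mean(0),L.std(0))"
```

```text
[ 0.52595533  0.10976498  0.10532287 -2.60048516 -0.03245082 10.74273528] [1.62202278e-05 2.27928605e-05 1.38264087e-05 4.45411074e-01
 3.75094712e-01 4.61099579e-01]
```

View pics/press.png

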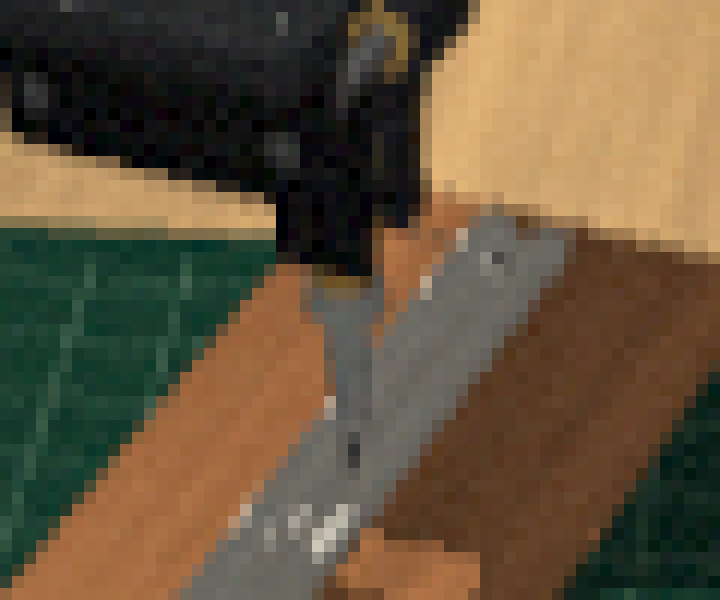

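The point sits in the hole at crop (353,455), punch close to upright and the push steady at about 12.2 N. Continuing carefully.

```bash
python3 -m creep '[[0,0,0.0003,0,0,0,0],[0,0,0.0005,0,0,0,0],[0,0,0.0005,0,0,0,0]]'; python3 -c "
from h import *
print(proj(env.capture('side'),[[.526,.1098,.062],[.526,.1098,.022]]))
L=[]
for i in range(3):
    p=env.capture('top');s=env.get_state();L.append(np.r_[s['ee_pos'],s['contact_force']])
L=np.array(L);print(L.mean(0))"
```

```text
time: 14.55
ee_pos: [0.5257, 0.1098, 0.1044]
orientation: [0.374, 3.119, 0.001]
contact_force: [-1.5, 0.8, 8.2]
width: 0.014
grip_force: 60.0
[[314.61372233 232.24169489]
 [315.08782885 243.84779614]]
[ 0.52573437  0.10974471  0.10439658 -1.02001416  0.2630739   7.39563221]
```

The push dropped at once from 12.2 to 8.9 N and the arm sprang 0.9 mm down: it fired in the hole and held fired for 0.2 s. Lifting straight off.

```bash
python3 -m creep '[[0,0,-0.002,0,0,0,0],[0,0,-0.005,0,0,0,0],[0,0,-0.01,0,0,0,0],[0,0,-0.02,0,0,0,0],[0,0,-0.05,0,0,0,0],[0,0,-0.09,0,0,0,0],[0,0,-0.115,0,0,0,0],[0,0,-0.115,0,0,0,0],[0,0,-0.115,0,0,0,0]]'
python3 - <<'E'
from h import *
S=env.capture("side");s=env.get_state();print(s["ee_pos"],s["contact_force"],s["ft_torque"],shift((.4767,-.1986,.22),76.3))
cv2.imwrite("pics/up.png",cv2.resize(S["color"][150:240,280:360],(640,720)[:1]+(600,),interpolation=3)) 
a,b=s["ee_pos"]-[0,0,.031],s["ee_pos"]-[0,0,.0909];q=proj(S,[a,b]);print(q,(q-[280,150])*[8,6.667])
E
```

```text
time: 15.5
ee_pos: [0.526, 0.1097, 0.2205]
orientation: [0.374, 3.117, 0.002]
contact_force: [-0.3, -0.0, -1.5]
width: 0.0139
grip_force: 60.0
[0.52518172 0.10958793 0.21884376] [-0.84669309 -0.30850496 -1.99659939] [-0.0188719   0.06125061  0.05398154] (array([-0.0258, -0.3109, -0.0012]), array([0.    , 0.    , 0.0002]))
[[313.33134477 192.94334635]
 [314.10892414 212.18910864]] [[266.65075814 286.30329012]
 [272.8713931  414.61478728]]
```

View pics/up.png

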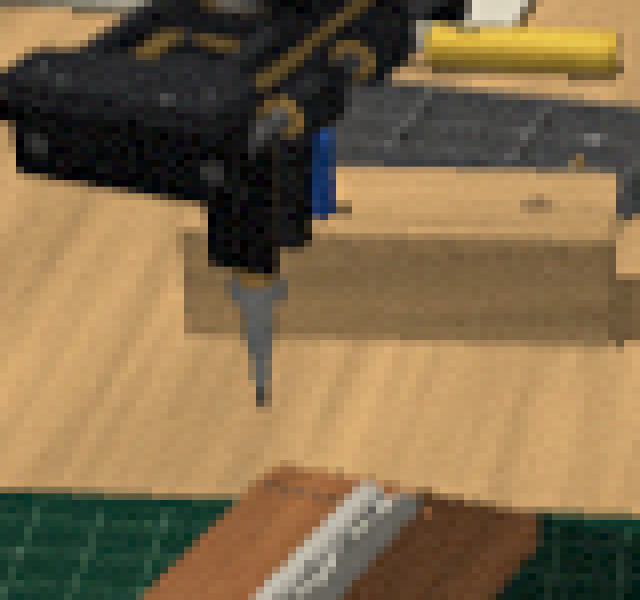

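The side crop shows the punch hanging upright, collar (258,290) to tip (262,405), with its empty hole at (537,203). Going back over the hole.

```bash
python3 -m creep '[[-0.026,-0.311,-0.001,0,0,0,0],[-0.026,-0.311,-0.001,0,0,0,0],[-0.026,-0.311,-0.001,0,0,0,0],[-0.026,-0.311,-0.001,0,0,0,0],[-0.026,-0.311,-0.001,0,0,0,0],[-0.026,-0.311,-0.001,0,0,0,0],[-0.026,-0.311,-0.001,0,0,0,0],[-0.026,-0.311,-0.001,0,0,0,0],[-0.026,-0.311,-0.001,0,0,0,0],[-0.026,-0.311,-0.001,0,0,0,0],[-0.026,-0.311,-0.001,0,0,0,0],[-0.026,-0.311,-0.001,0,0,0,0]]'; python3 -c "
from h import *
env.capture('top');env.capture('top');s=env.get_state();print(s['ee_pos'],s['contact_force'],shift((.4767,-.1986,.165),76.3))"
```

```text
time: 16.55
ee_pos: [0.477, -0.1971, 0.219]
orientation: [-0.371, -3.118, -0.0]
contact_force: [-0.1, 0.6, -1.6]
width: 0.014
grip_force: 60.0
[ 0.47724414 -0.19725985  0.21944514] [ 0.32825129  0.66073448 -2.15058574] (array([ 0.0002, -0.0014,  0.0544]), array([ 0.    , -0.0008,  0.0024]))
```

```bash
python3 -m creep '[[0.0003,-0.0012,0.03,0,0,0.002,0],[0.0003,-0.0012,0.054,0,0,0.002,0],[0.0003,-0.0012,0.054,0,0,0.002,0],[0.0003,-0.0012,0.054,0,0,0.002,0],[0.0003,-0.0012,0.054,0,0,0.002,0]]'; python3 -c "
from h import *
s=env.get_state();print(s['ee_pos'],s['contact_force'],shift((.4767,-.1986,.14),76.3))"
```

```text
time: 17.07
ee_pos: [0.4772, -0.1995, 0.1671]
orientation: [0.376, 3.118, -0.0]
contact_force: [0.0, 0.2, -0.8]
width: 0.0138
grip_force: 60.0
[ 0.47715068 -0.19952868  0.16705281] [ 0.04074171  0.16564706 -0.76578053] (array([0.0007, 0.0008, 0.0271]), array([-0.0002,  0.0009, -0.0011]))
```

```bash
python3 -m creep '[[0.0004,0.0006,0,0,0,0,0],[0.0004,0.0006,0.006,0,0,0,0],[0.0004,0.0006,0.012,0,0,0,0],[0.0004,0.0006,0.017,0,0,0,0],[0.0004,0.0006,0.022,0,0,0,0],[0.0004,0.0006,0.027,0,0,0,0],[0.0004,0.0006,0.027,0,0,0,0],[0.0004,0.0006,0.027,0,0,0,0]]'; python3 -c "
from h import *
s=env.get_state();print(s['ee_pos'],s['contact_force'],shift((.4767,-.1986,.105),76.3))"
```

```text
time: 17.73
ee_pos: [0.476, -0.1989, 0.1385]
orientation: [-0.377, -3.118, 0.0]
contact_force: [-0.3, -0.7, -1.4]
width: 0.014
grip_force: 60.0
[ 0.47602366 -0.19894451  0.13849691] [-0.2533544  -0.68269414 -1.4136855 ] (array([-0.0006,  0.0005,  0.0335]), array([-0.0003, -0.0008, -0.0018]))
```

```bash
python3 -m creep '[[-0.0004,0.0003,0.006,0,0,0,0],[-0.0004,0.0003,0.012,0,0,0,0],[-0.0004,0.0003,0.018,0,0,0,0],[-0.0004,0.0003,0.024,0,0,0,0],[-0.0004,0.0003,0.029,0,0,0,0],[-0.0004,0.0003,0.033,0,0,0,0],[-0.0004,0.0003,0.033,0,0,0,0],[-0.0004,0.0003,0.033,0,0,0,0]]'; python3 -c "
from h import *
s=env.get_state();print(s['ee_pos'],s['contact_force'],shift((.4767,-.1986,.1012),76.3))"
```

```text
time: 18.4
ee_pos: [0.4766, -0.1988, 0.1057]
orientation: [-0.377, -3.118, 0.0]
contact_force: [-0.9, 0.1, -1.6]
width: 0.0137
grip_force: 60.0
[ 0.47656528 -0.19879178  0.10565013] [-0.87326012  0.07329706 -1.56622404] (array([-0.0001,  0.0002,  0.0045]), array([-0.0003, -0.0005, -0.0018]))
```

```bash
python3 -m creep '[[0,0,0.0015,0,0,0,0],[0,0,0.003,0,0,0,0],[0,0,0.0042,0,0,0,0],[0,0,0.0046,0,0,0,0],[0,0,0.0046,0,0,0,0],[0,0,0.0046,0,0,0,0]]'; python3 -c "
from h import *
s=env.get_state();print(s['ee_pos'],s['contact_force'],s['ft_torque'])"
```

```text
time: 18.9
ee_pos: [0.4767, -0.1987, 0.1013]
orientation: [0.377, 3.119, -0.0]
contact_force: [-0.2, -0.0, -1.9]
width: 0.0142
grip_force: 60.0
[ 0.47674453 -0.19874485  0.10130944] [-0.1740844  -0.04977096 -1.85206504] [0.06561574 0.00210697 0.00434176]
```

```bash
python3 -m creep '[[0,0,0.0004,0,0,0,0],[0,0,0.0008,0,0,0,0],[0,0,0.0008,0,0,0,0],[0,0,0.0008,0,0,0,0]]'; python3 -c "
from h import *
s=env.get_state();print(s['ee_pos'],s['contact_force'],s['ft_torque'])"
```

```text
time: 19.23
ee_pos: [0.4769, -0.1988, 0.1009]
orientation: [0.377, 3.119, 0.0]
contact_force: [-2.6, 1.2, 5.8]
width: 0.014
grip_force: 60.0
[ 0.47688165 -0.19880751  0.10089942] [-2.63346427  1.16011972  5.77487537] [ 0.23070213  0.49496997 -0.01319452]
```

The collar touches at exactly the pick-up height. Releasing.

```bash
python3 -m creep '[[0,0,-0.0003,0,0,0,0.02],[0,0,-0.0003,0,0,0,0.2],[0,0,-0.0003,0,0,0,0.3],[0,0,-0.0003,0,0,0,0.5],[0,0,-0.0003,0,0,0,0.8],[0,0,-0.0003,0,0,0,1],[0,0,-0.0003,0,0,0,1],[0,0,-0.0003,0,0,0,1],[0,0,-0.0003,0,0,0,1],[0,0,-0.0003,0,0,0,1],[0,0,-0.0003,0,0,0,1],[0,0,-0.0003,0,0,0,1]]' 5
python3 -m creep '[[0,0,-0.01,0,0,0,1],[0,0,-0.04,0,0,0,1],[0,0,-0.08,0,0,0,1],[0,0,-0.12,0,0,0,1],[0,0,-0.16,0,0,0,1],[0,0,-0.16,0,0,0,1],[0,0,-0.16,0,0,0,1],[0,0,-0.16,0,0,0,1]]'
python3 - <<'E'
from h import *
S=env.capture("side");T=env.capture("top");print(env.get_state()["width"])
cv2.imwrite("pics/end.png",cv2.resize(S["color"][110:300,230:410],(560,590),interpolation=3))
E
```

```text
time: 20.23
ee_pos: [0.4767, -0.1988, 0.1008]
orientation: [-0.377, -3.119, 0.0]
contact_force: [-0.5, 1.2, -0.8]
width: 0.0761
grip_force: 0.0
time: 20.9
ee_pos: [0.4766, -0.1987, 0.261]
orientation: [0.377, 3.118, 0.001]
contact_force: [-0.0, -0.3, -1.4]
width: 0.0869
grip_force: 0.0
0.086917613006268
```

View pics/end.png

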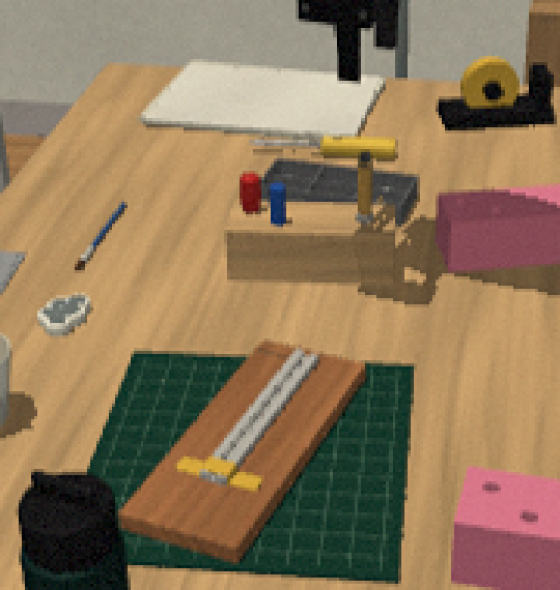

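The punch stands upright in its hole at crop (365,185) with its collar on the block's top, the gripper is clear above it, and everything else is in place. Handing in.

```bash
python3 -c "
from station import env
print(env.close_job())"
```

```text
the job is handed in; nothing more can be done
None
```

I handed the job in at about 21 s; no verdict came back. The punch fired once, in the rail's open hole, going by the push dropping from 12.2 to 8.9 N, and it now stands home in its own hole, released, with nothing else seen to have moved.

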